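Latch the gate of the cup crib

ROBOT

A 6-joint arm with a two-finger parallel gripper is mounted at the origin on the work surface. World frame = base frame: x ahead of the robot, y to its left, z up, the work surface at z = 0. Lengths are in m, angles in rad, forces in N, time in s.
With the tool pointing down it reaches from about 0.35 to 0.85 m from the base axis. Payload 8.1 kg.
Tool frame: the origin (TCP) lies at the very end of the fingers, on their centre line; the grasp point (between the pads) lies 19 mm behind it (robot.pinch_z is the distance from the TCP to the grasp point, in m); x points along the fingers, z is the direction in which the jaws open and shut, and the axes are right-handed (so a half turn about x gives the same grasp; the last joint's range is limited). The gripper opens to 93 mm and grips with 3 to 60 N. Pads are 15 mm wide; open, the fingers measure 128 mm over their backs; the gripper's body (75 mm by 188 mm) begins 65 mm behind the grasp point.
Start: joints at [1.156, 0.13, 1.488, -0, 1.523, -0.085], TCP at [0.194, 0.568, 0.198] pointing down, gripper open.
Joint ranges: [-2.96, 2.96], [-0.89, 2.26], [0.02, 2.5], [-1.34, 4.48], [0, 2.73], [-2.66, 2.66]. Speed limits (rad/s): [2.39, 2.39, 2.79, 3.14, 3.14, 3.14].

INTERFACE

Orientations are given as a rotation vector (axis times angle).
In Python, from plant import robot, optics, ticket gives the robot as it stands.
- The arm moves only by the tool jog_arm, never from a script. Its argument "targets" is a list of rows, each a list of 7 numbers: the shift along the tool's x, y, z in cm, then the turn, a rotation vector about the tool's x, y, z in degrees, then the closure, from 0 (fully open) to 1 (shut). In form: [[dx, dy, dz, ax, ay, az, grip], ...]. A call has 1 to 5 rows; each row is the pose to reach, as a shift and turn from the pose measured when the call began, along the tool's axes at that moment; what a row does not reach only later rows make up. A row lasts 1/8 s, in which the tool goes at most 62.5 mm and 10.7 degrees, less where a joint would pass 70% of its speed; a pose out of reach is approached as far as the arm can. A call with a gripper value outside its range is refused whole. The fingers move at their own pace and stop on an object; "squeeze" is the grip in N (left out, the last holds). Time passes only in rows, so rows that repeat a pose let the fingers close. It gives the time, the measured TCP pose, the force and the opening at its end, in the units of the state.
- robot.read_state(): the state, without advancing time (a new reading comes with each control period).
- optics.read_camera(name): name is "scene" or "top" or "wrist"; returns a dict with "frame" (400x640x3 uint8, red, green, blue), "vertical_fov" (degrees; the focal length in pixels is half the picture's height over the tangent of half this angle, whatever the lens; pixels are square), "cx", "cy" (the principal point, pixels), "k1" (the pictures are not rectified: a ray, as slopes to the right and down, at radius r is drawn at 1 + k1 r^2 times it, then the intrinsics apply), "R" (3x3) and "t" (3): a world point X has camera coordinates R X + t. Camera axes: x right, y down, z forward; pixel columns grow to the right and rows downward; lengths in m; the calibration is good to about 2 mm. A picture is of the moment at which its call begins. There is no depth.
- ticket.close_job(): hands the job in, once; it reports no verdict.
The state is a dict: "t": time; "q": joint angles; "dq": joint speeds; "joint_torque": joint torques, N m; "tool_pos": TCP position; "orientation": TCP orientation; "force": force on the tool from outside, world axes, zero at the start; "wrist_torque": the same for the moment, N m; "opening": finger opening in m.
Only numpy, scipy, OpenCV 4.12 (cv2) and the standard library are available. Lean on these libraries where they do the work, as an engineer would, in place of code of your own. Each camera call takes 0.05 s, during which the arm holds its last target.

TASK

The gate of the wooden cup crib on the counter stands ajar. Take its dark latch bar by the upright post, lift the bar clear over the lip of the keeper while you swing the gate home against its sprung buffer, then let the bar drop fully down into the keeper's notch so that the gate stays shut when you let go. Do it gently, feeling for the back of the notch instead of forcing the bar or the gate against the crib, and leave the cups in the crib and the things around it standing where they are.

Things in the scene. Friction and masses are not known exactly. Their poses are not given: they have to be found in the camera images.
- crib: Low open wooden tray, 200 (x) by 380 (y) mm, fixed to the counter, back and end walls 97 mm high, three lidded cups standing in it. Origin: centre of its underside, on the counter. Its -x side is the open front with the gate; +y is the hinge end, -y the keeper end. Gate or bar pressed on crib, keeper and buffer with more than 20 N in all counts as forcing.
- keeper_nominal (a point): Nominal mid-notch of the steel keeper, at lip-top height (119 mm), fixed to the crib, same axes. From the front: lip 16 mm thick, notch 12 mm wide for the 8 mm bar (floor 100 mm high), back plate 175 mm high; 16 mm wide along y. The real keeper is screw-adjusted up to 18 mm nearer to -x or +x than this point; that is not measured: feel for the back plate with the raised bar.
- buffer_tip (a point): Tip of the sprung rubber buffer on the crib when not pressed, 70 mm above the counter behind the gate's free end. It touches the gate from about gate = 0.115 rad down and pushes it open: 180 N/m, about 5 N at gate = 0.
- gate_post: Wooden hinge post with steel pin, fixed at the crib's front +y corner; carries the gate, which carries the bar. Origin: on the gate's vertical hinge axis at counter height, 90 mm towards -x and 150 mm towards +y from the crib's origin; same axes as the crib.
- gate (a joint): Swing of the steel gate about its hinge axis, rad. At 0 it lies along the crib's -y from the hinge; positive swings its free end out to -x (open). Light friction holds it where it is left when clear of the buffer. Latched it reads between -0.075 and 0.075, depending on the keeper; let go unlatched, the buffer pushes it out to about 0.11.
- gate_end (a point): Top edge of the gate's free end: 118 mm above the counter, 245 mm from the hinge axis. The gate is 12 mm thick.
- latch (a joint): Lift of the latch bar, rad: 0 = down, level, on its rest; grows to 0.28 as the free end is raised; falls back by its weight (bar about 240 g). It clears the lip from about 0.08 rad up. If it rubs on the lip under the buffer's push it may hang up instead of dropping, so hold the gate in while lowering it.
- bar_pivot (a point): Pivot of the latch bar on the front of the gate, 60 mm from the hinge axis along the gate, 14 mm in front of the gate's mid-plane, 110 mm above the counter. The bar (8 thick, 14 high) lies along the gate's front, centred in height on the pivot, and reaches to 300 mm from the hinge axis, over the keeper.
- lift_post (a point): Centre of the top of the round upright post on the latch bar by which it is lifted: 16 mm in diameter, standing 58 mm above the bar, top 175 mm above the counter when the bar is down. It is 155 mm from the bar's pivot (215 mm from the hinge axis) along the gate. Free space all round it above 120 mm, but for the keeper, 65 mm further along.
- cup0: Lidded white drink cup, 68 mm across, 90 mm high, standing in the crib; origin at its underside. Leave alone.
- cup1: A second such cup in the crib. Leave alone.
- cup2: A third such cup in the crib. Leave alone.
- juice: Amber juice bottle, 56 mm across, 170 mm high, on the counter; origin at its underside. Leave alone.
- sauce_jar: Sauce jar, 68 mm across, 100 mm high, on the counter; origin at its underside. Leave alone.
- mug: White mug, 80 mm across, 90 mm high, on the counter; origin at its underside. Leave alone.
- sugar_tin: Steel tin, 84 mm across, 110 mm high, on the counter; origin at its underside. Leave alone.

How it is judged:
By the outcome, as a careful person would: the job done as asked, in the order asked, and still so for the second after the job is handed in, with the robot touching nothing.
It also fails if it takes over 48 s, if anything falls off the work surface, if the arm or the gripper's body presses on something with over 40 N, if the wrist force passes 120 N, or if a joint passes its speed limit or range.

## Working session

There is one attempt and no reset: what is moved stays moved. The work goes in short steps, Python scripts to look and compute and a tool call to move; the robot and the scene stay as the last step left them, time stands still between calls to the robot, and variables do not carry over. Pictures are saved under pics/ and viewed, and the job is handed in when it is done.

Besides the shell and the picture viewer there is one more tool, called by a JSON object that holds its "op" and its "data". jog_arm: Moves the arm, as the interface text tells. Its arguments: {"type":"object","properties":{"targets":{"type":"array"},"squeeze":{"type":"number"}},"required":["targets"]}

```bash
ls; mkdir -p pics; python3 - <<'E'
from plant import robot, optics, ticket
import cv2
s=robot.read_state(); print({k:(v if not hasattr(v,'tolist') else v.tolist()) for k,v in s.items()}); print(robot.pinch_z)
for n in ("scene","top","wrist"):
    c=optics.read_camera(n); cv2.imwrite(f"pics/{n}0.png",c["frame"][:,:,::-1]); print(n,c["vertical_fov"],c["cx"],c["cy"],c["k1"],c["R"],c["t"])
E
```

```text
pics
{'t': 0.0, 'q': [1.155633643214379, 0.13114676712151074, 1.48926587012513, -2.7289449166161454e-06, 1.5230069408422047, -0.08538048102532962], 'dq': [0.0007293280493598594, -0.0024176691017612877, -0.001168968068542249, -0.0008495785140220911, -0.001325703065234245, 0.000507664095934242], 'joint_torque': [0.0017731061598169617, -55.9856915473938, -49.174994230270386, 0.07674960885196924, 0.03567505278624594, -0.00015626668300683377], 'tool_pos': [0.19402626809348789, 0.5671232017281161, 0.19730345305929442], 'orientation': [-0.9639178589816543, 1.3489682118218147, 0.9623707515037017], 'force': [-0.2283589955443818, -0.07352527318933952, 0.6626109771687022], 'wrist_torque': [0.0005785479549869584, 0.02828220795442914, 0.031487980146071175], 'opening': 0.0928666783193789}
0.0188
scene 57.55541084808472 310.85399594642536 198.84648521989973 -0.05760599160666167 [[ 0.56200422  0.82706635  0.01060681]
 [ 0.61228718 -0.4073684  -0.67761006]
 [-0.5561076   0.38731413 -0.73534489]] [-0.33421376 -0.24278681  1.38575046]
top 42.75084601786969 326.73191696029903 200.74598770547544 0.04322299580160405 [[ 0.02101192 -0.99977318 -0.00347652]
 [-0.98545368 -0.02012418 -0.16874851]
 [ 0.16864028  0.00697168 -0.98565301]] [0.03853164 0.60114442 1.56241261]
wrist 63.70197727678956 316.7488668131316 200.3353506368807 -0.046793004167781004 [[ 0.32465807  0.94583093 -0.00099603]
 [ 0.90419624 -0.31005754  0.29375753]
 [ 0.27753613 -0.09627136 -0.95587945]] [-0.59994141 -0.03326542  0.39081915]
```

View pics/scene0.png

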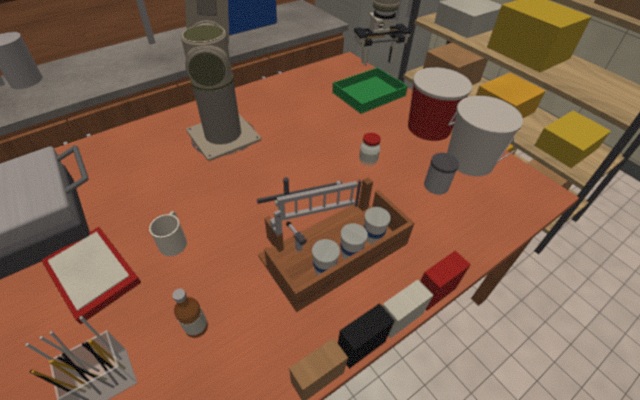

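View pics/top0.png

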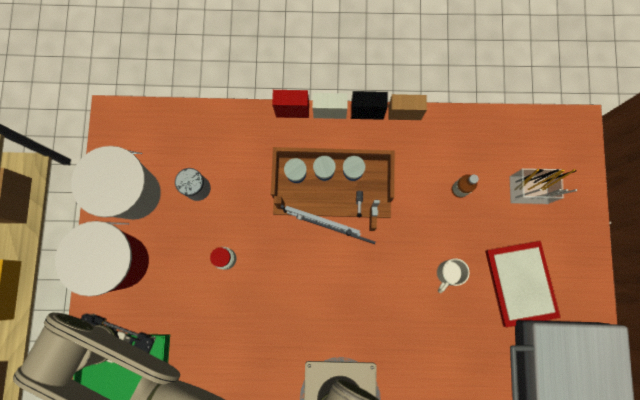

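View pics/wrist0.png

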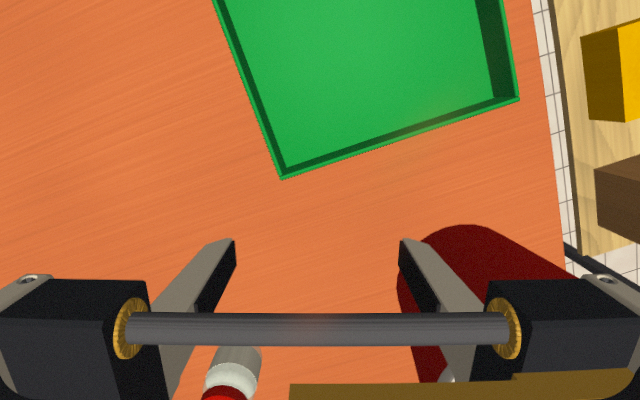

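The top view shows the crib at columns 272–394, rows 148–217. The hinge is near (281,203) and the bar tip near (375,242). I'll zoom in.

```bash
python3 - <<'E'
import cv2
a=cv2.imread("pics/top0.png")[140:255,262:402]; cv2.imwrite("pics/topz.png",cv2.resize(a,None,fx=5,fy=5,interpolation=cv2.INTER_CUBIC))
a=cv2.imread("pics/scene0.png")[165:305,250:420]; cv2.imwrite("pics/scenez.png",cv2.resize(a,None,fx=4,fy=4,interpolation=cv2.INTER_CUBIC))
E
```

```text
(no output)
```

View pics/topz.png

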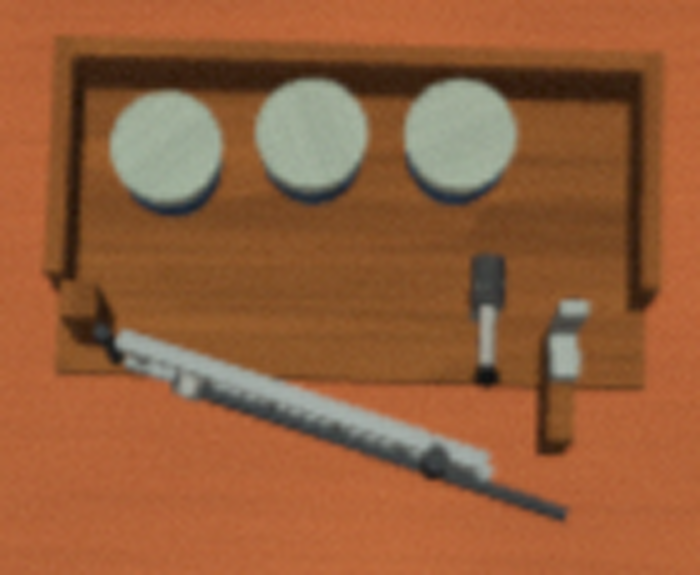

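View pics/scenez.png

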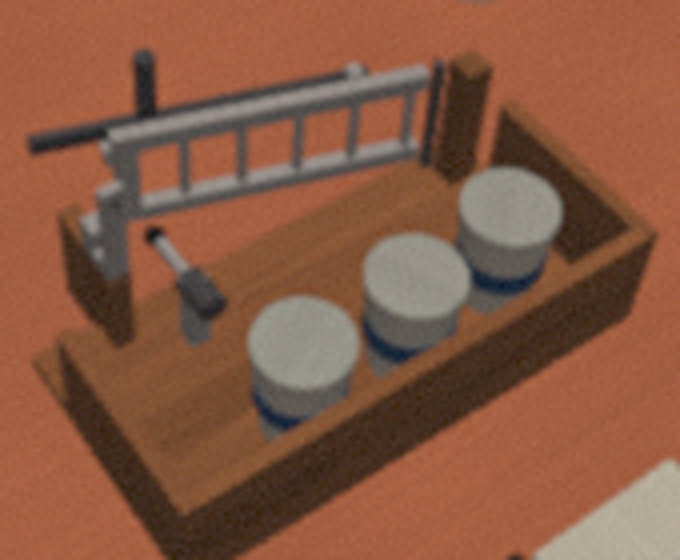

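```bash
cat > h.py <<'E'
import numpy as np, cv2
from plant import robot, optics, ticket
from scipy.spatial.transform import Rotation as Rn
def cam(n):
    c=optics.read_camera(n); c["f"]=200/np.tan(np.radians(c["vertical_fov"]/2)); return c
def proj(c,X):
    p=np.atleast_2d(X)@np.array(c["R"]).T+np.array(c["t"]); s=p[:,:2]/p[:,2:]
    s=s*(1+c["k1"]*(s**2).sum(1,keepdims=True)); return s*c["f"]+[c["cx"],c["cy"]]
def at_z(c,uv,z):
    d=(np.array(uv,float)-[c["cx"],c["cy"]])/c["f"]; u=d.copy()
    for _ in range(20): u=d/(1+c["k1"]*(u@u))
    R=np.array(c["R"]);o=-R.T@c["t"]; r=R.T@np.r_[u,1]; return o+r*(z-o[2])/r[2]
def crib(p,L):
    L=np.atleast_2d(L); a=p[2]; M=np.array([[np.cos(a),-np.sin(a),0],[np.sin(a),np.cos(a),0],[0,0,1]])
    return L@M.T+[p[0],p[1],0]
def gate(g,along,front,z): # crib local
    h=np.array([-.09,.15]); d=np.array([-np.sin(g),-np.cos(g)]); n=np.array([-np.cos(g),np.sin(g)])
    return np.r_[h+along*d+front*n,z]
def st():
    s=robot.read_state(); return {k:np.round(np.array(v),4).tolist() for k,v in s.items() if k not in("joint_torque","dq")}
E
python3 - <<'E'
from h import *
from scipy.optimize import least_squares
T=cam("top");S=cam("scene")
tz=lambda x,y:np.array([262+(x+.5)/5-.5,140+(y+.5)/5-.5])
sz=lambda x,y:np.array([250+(x+.5)/4-.5,165+(y+.5)/4-.5])
for nm,u,z in [("back+y",tz(55,38),.097),("back-y",tz(662,55),.097),("post",tz(435,452),.175),("tip",tz(565,513),.117),("fr+y",tz(57,373),.01),("fr-y",tz(645,388),.01),("cup",tz(167,147),.09+.01),("plate top",tz(575,305),.175),("lip top",tz(565,362),.119)]:
    print(nm,at_z(T,u,z).round(4))
obs=[(T,tz(55,38),(.1,.19,.097)),(T,tz(662,55),(.1,-.19,.097)),(T,tz(57,373),(-.1,.19,.01)),(T,tz(645,388),(-.1,-.19,.01)),
 (S,sz(657,233),(.1,.19,.097)),(S,sz(183,512),(.1,-.19,.097))]
def f(p,full=False):
    r=[proj(c,crib(p,L))[0]-u for c,u,L in obs]
    r+=[proj(T,crib(p,gate(p[3],.215,.014,.175)))[0]-tz(435,452),proj(T,crib(p,gate(p[3],.3,.014,.117)))[0]-tz(565,513),
        proj(S,crib(p,gate(p[3],.215,.014,.175)))[0]-sz(145,55),proj(S,crib(p,gate(p[3],.3,.014,.11)))[0]-sz(32,145)]
    return np.array(r) if full else np.concatenate(r)
s=least_squares(f,[.6,0,0,.25],loss='soft_l1'); print(s.x, f(s.x,True).round(2))
p=s.x
print("post",crib(p,gate(p[3],.215,.014,.175)),"hinge",crib(p,[-.09,.15,0]))
E
```

```text
back+y [0.7584 0.2231 0.097 ]
back-y [ 0.755  -0.1554  0.097 ]
post [ 0.4948 -0.0147  0.175 ]
tip [ 0.4665 -0.0949  0.117 ]
fr+y [0.5597 0.2236 0.01  ]
fr-y [ 0.5577 -0.1553  0.01  ]
cup [0.6895 0.1509 0.1   ]
plate top [ 0.5824 -0.095   0.175 ]
lip top [ 0.5572 -0.0943  0.119 ]
[ 0.65768545  0.03588606 -0.0098108   0.29196477] [[-0.55 -0.36]
 [-0.12 -0.24]
 [-1.02  0.03]
 [-0.69  0.58]
 [ 0.48 -0.  ]
 [-0.47  0.77]
 [-0.14  1.  ]
 [ 0.22 -0.05]
 [-0.25  0.25]
 [-0.8   0.6 ]]
post [[ 0.4918926  -0.01436138  0.175     ]] hinge [[0.56916138 0.1867618  0.        ]]
```

```bash
cat >> h.py <<'E'
P=np.array([.6577,.0359,-.0098])
def pose(g,th,dz=0,gz=.155,out=0,zs=None):
    """TCP pos & R for gate g, latch lift th, grip height gz on post (bar down)"""
    h=gz-.110
    al=.060+.155*np.cos(th)-h*np.sin(th); z=.110+.155*np.sin(th)+h*np.cos(th)
    X=crib(P,gate(g,al,.014+out,z))[0]; X[2]+=dz-robot.pinch_z
    n=crib([0,0,P[2]],np.r_[-np.cos(g),np.sin(g),0])[0]
    s=robot.read_state(); Rc=Rn.from_rotvec(s["orientation"]).as_matrix()
    zt=n if n@Rc[:,2]>0 else -n
    xt=np.array([0,0,-1.]); return X,np.c_[xt,np.cross(zt,xt),zt]
def row(X,R):
    s=robot.read_state(); Rc=Rn.from_rotvec(s["orientation"]).as_matrix()
    d=Rc.T@(X-np.array(s["tool_pos"]))*100; w=np.degrees(Rn.from_matrix(Rc.T@R).as_rotvec())
    return np.r_[d,w].round(2).tolist()
E
python3 - <<'E'
from h import *
print(Rn.from_rotvec(robot.read_state()["orientation"]).as_matrix().round(3))
X,R=pose(.292,0,dz=.10); print(X,row(X,R))
X,R=pose(.292,0); print(X,row(X,R))
E
```

```text
[[-0.    -0.946  0.324]
 [-0.001  0.324  0.946]
 [-1.     0.    -0.001]]
[ 0.4919006  -0.01434651  0.2362    ] [-3.8, -47.01, -45.4, 88.4, -0.04, 0.03]
[ 0.4919006  -0.01434651  0.1362    ] [6.2, -47.01, -45.4, 88.4, -0.04, 0.03]
```

{"op": "jog_arm", "data": {"targets": [[-3,-4,-4,9,0,0,0],[-5,-8,-8,18,0,0,0],[-5,-12,-12,27,0,0,0],[-5,-16,-16,36,0,0,0],[-5,-20,-20,45,0,0,0]]}}

```text
t: 0.88
tool_pos: [0.3191, 0.3119, 0.2481]
orientation: [-0.354, 1.542, 0.353]
force: [1.6, -0.1, -0.1]
opening: 0.0929
```

```bash
python3 - <<'E'
from h import *
X,R=pose(.292,0,dz=.10); print(X,row(X,R))
E
```

```text
[ 0.4919006  -0.01434651  0.2362    ] [1.21, -36.89, 1.34, 43.12, 0.01, 0.03]
```

{"op": "jog_arm", "data": {"targets": [[0,-6,0.3,9,0,0,0],[0,-12,0.5,18,0,0,0],[0,-18,0.8,27,0,0,0],[0,-24,1,35,0,0,0],[0,-30,1.2,43,0,0,0]]}}

```text
t: 1.5
tool_pos: [0.4612, 0.0451, 0.2485]
orientation: [0.239, 1.557, -0.239]
force: [0.5, 1.1, 0.9]
opening: 0.0931
```

```bash
python3 - <<'E'
from h import *
X,R=pose(.292,0,dz=.10); print(X,row(X,R))
print(st())
c=cam("wrist"); cv2.imwrite("pics/w1.png",c["frame"][:,:,::-1])
E
```

```text
[ 0.4919006  -0.01434651  0.2362    ] [1.23, -4.76, 4.71, -0.15, 0.06, 0.0]
{'t': 1.5, 'q': [-0.0129, -0.2628, 1.7736, -0.0003, 1.6298, 0.2916], 'tool_pos': [0.4612, 0.0451, 0.2485], 'orientation': [0.2388, 1.5565, -0.2391], 'force': [0.4541, 1.0955, 0.8693], 'wrist_torque': [-0.0152, 0.0832, -0.0298], 'opening': 0.0931}
```

View pics/w1.png

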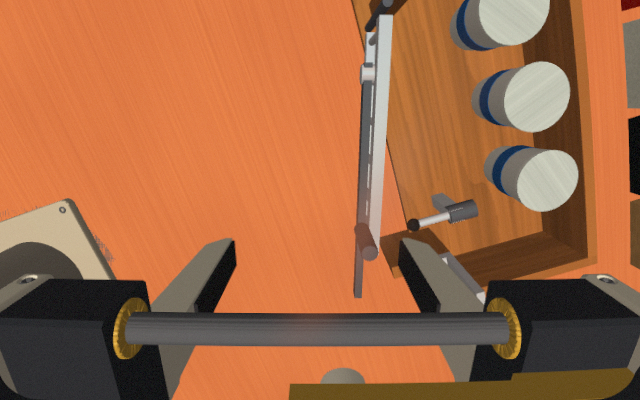

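The post top is at about (370,253), with the gate seen from above and the bar running down to (358,296). I'll measure it with the wrist camera.

```bash
python3 - <<'E'
from h import *
c=cam("wrist")
print("post",at_z(c,(370,253),.175),"pred px",proj(c,crib(P,gate(.292,.215,.014,.175))),"tip pred",proj(c,crib(P,gate(.292,.3,.014,.117))))
a=c["frame"][220:300,330:490,::-1]; cv2.imwrite("pics/w1z.png",cv2.resize(a,None,fx=5,fy=5,interpolation=cv2.INTER_CUBIC))
E
```

```text
post [ 0.49399041 -0.01920874  0.175     ] pred px [[366.28027602 248.95169974]] tip pred [[356.18512679 294.32149603]]
```

View pics/w1z.png

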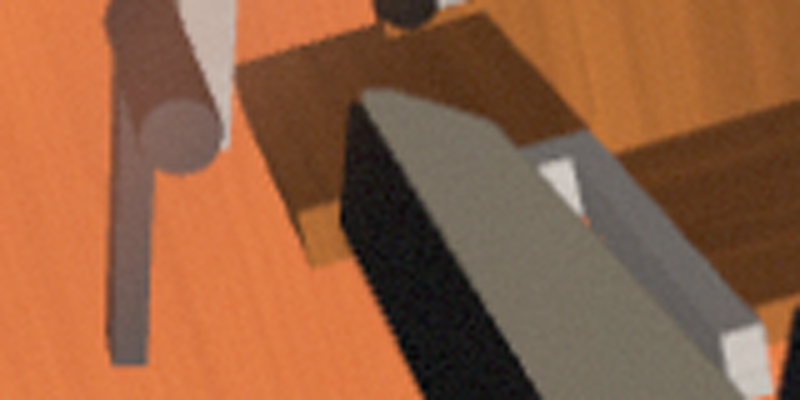

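The post centre is actually at (366,247), against a predicted (366,249), so the model fits. I'll move over it and descend.

{"op": "jog_arm", "data": {"targets": [[0,-4.8,4.7,0,0,0,0],[0,-4.8,4.7,0,0,0,0.3],[4,-4.8,4.7,0,0,0,0.3],[8,-4.8,4.7,0,0,0,0.3],[10.5,-4.8,4.7,0,0,0,0.3]], "squeeze": 20}}

```text
t: 2.22
tool_pos: [0.4908, -0.017, 0.1408]
orientation: [0.241, 1.559, -0.244]
force: [-0.7, -0.1, 0.7]
opening: 0.0656
```

```bash
python3 - <<'E'
from h import *
X,R=pose(.292,0); print(X,row(X,R))
print(st())
c=cam("wrist"); cv2.imwrite("pics/w2.png",c["frame"][:,:,::-1])
print("post pred px",proj(c,crib(P,gate(.292,.215,.014,.175))))
E
```

```text
[ 0.4919006  -0.01434651  0.1362    ] [0.46, 0.29, 0.02, -0.38, -0.1, 0.12]
{'t': 2.225, 'q': [-0.1376, -0.1307, 1.855, -0.0018, 1.4194, 0.1712], 'tool_pos': [0.4908, -0.017, 0.1408], 'orientation': [0.2408, 1.5593, -0.2436], 'force': [-0.6924, -0.0712, 0.6812], 'wrist_torque': [-0.0406, 0.1323, 0.0127], 'opening': 0.0656}
post pred px [[317.65275245 261.92432205]]
```

View pics/w2.png

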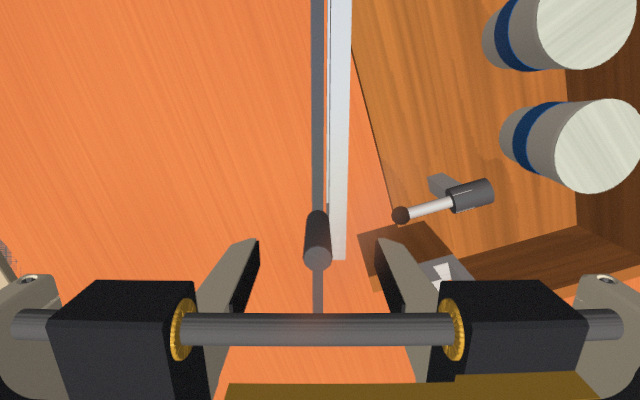

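The post sits centred between the fingers at (317,258), so I'll close on it.

{"op": "jog_arm", "data": {"targets": [[0.5,0.2,0,0,0,0,0.3],[0.5,0.2,0,0,0,0,0.8],[0.5,0.2,0,0,0,0,1],[0.5,0.2,0,0,0,0,1],[0.5,0.2,0,0,0,0,1]], "squeeze": 20}}

```text
t: 2.9
tool_pos: [0.4901, -0.015, 0.1333]
orientation: [0.241, 1.562, -0.244]
force: [-0.6, 0.5, 0.3]
opening: 0.0297
```

```bash
python3 - <<'E'
from h import *
for g,t in [(.292,0),(.292,.07),(.292,.15),(.2,.15),(.12,.15)]:
  X,R=pose(g,t); print(g,t,X.round(4),row(X,R))
print(st())
E
```

```text
0.292 0 [ 0.4919 -0.0143  0.1362] [-0.29, 0.11, 0.15, -0.38, -0.27, 0.15]
0.292 0.07 [ 0.4929 -0.011   0.1469] [-1.37, 0.46, 0.14, -0.38, -0.27, 0.15]
0.292 0.15 [ 0.4944 -0.0063  0.1589] [-2.56, 0.95, 0.13, -0.38, -0.27, 0.15]
0.2 0.15 [ 0.5125 -0.0123  0.1589] [-2.57, 0.93, 2.04, -5.65, -0.28, 0.14]
0.12 0.15 [ 0.5286 -0.0162  0.1589] [-2.58, 1.04, 3.69, -10.24, -0.29, 0.13]
{'t': 2.9, 'q': [-0.1337, -0.1235, 1.8625, -0.0018, 1.4078, 0.1751], 'tool_pos': [0.4901, -0.015, 0.1333], 'orientation': [0.2408, 1.5623, -0.2438], 'force': [-0.6178, 0.5002, 0.2762], 'wrist_torque': [-0.0778, 0.075, 0.0173], 'opening': 0.0297}
```

{"op": "jog_arm", "data": {"targets": [[0,0,0.1,0,0,0,1],[0,0,0.1,0,0,0,1],[0,0,0.1,0,0,0,1],[0,0,0.1,0,0,0,1]], "squeeze": 20}}

```text
t: 3.4
tool_pos: [0.4912, -0.0154, 0.1334]
orientation: [0.241, 1.562, -0.244]
force: [1.4, -0.6, 2.8]
opening: 0.0157
```

```bash
python3 - <<'E'
from h import *
for g,t in [(.292,0),(.292,.07),(.292,.15)]:
  X,R=pose(g,t,gz=.152); print(g,t,X.round(4),row(X,R))
print(st())
E
```

```text
0.292 0 [ 0.4919 -0.0143  0.1332] [0.02, 0.12, 0.03, -0.39, -0.25, 0.15]
0.292 0.07 [ 0.4929 -0.0112  0.1439] [-1.05, 0.45, 0.03, -0.39, -0.25, 0.15]
0.292 0.15 [ 0.4943 -0.0067  0.1559] [-2.25, 0.91, 0.02, -0.39, -0.25, 0.15]
{'t': 3.4, 'q': [-0.1341, -0.1209, 1.8597, -0.0019, 1.4075, 0.1748], 'tool_pos': [0.4912, -0.0154, 0.1334], 'orientation': [0.2408, 1.562, -0.2439], 'force': [1.3989, -0.6417, 2.8045], 'wrist_torque': [-0.1108, -0.0648, -0.0307], 'opening': 0.0157}
```

Opening is 15.7 mm, so the post is gripped. Now I'll lift it along the bar's arc.

{"op": "jog_arm", "data": {"targets": [[-0.6,0.2,0,0,0,0,1],[-1.1,0.4,0,0,0,0,1],[-1.7,0.6,0,0,0,0,1],[-2.2,0.8,0,0,0,0,1],[-2.2,0.8,0,0,0,0,1]], "squeeze": 20}}

```text
t: 4.03
tool_pos: [0.4942, -0.0069, 0.1559]
orientation: [0.241, 1.561, -0.243]
force: [2.7, 4.9, -5.1]
opening: 0.0154
```

```bash
python3 - <<'E'
from h import *
for g,t in [(.292,0.15),(.25,.15),(.2,.15),(.15,.15),(.12,.15)]:
  X,R=pose(g,t,gz=.152); print(g,t,X.round(4),row(X,R))
print(st())
c=cam("wrist"); cv2.imwrite("pics/w3.png",c["frame"][:,:,::-1])
E
```

```text
0.292 0.15 [ 0.4943 -0.0067  0.1559] [0.0, 0.03, 0.0, -0.36, -0.22, 0.09]
0.25 0.15 [ 0.5025 -0.0097  0.1559] [-0.0, -0.01, 0.87, -2.76, -0.22, 0.09]
0.2 0.15 [ 0.5124 -0.0128  0.1559] [-0.0, -0.0, 1.91, -5.63, -0.23, 0.08]
0.15 0.15 [ 0.5224 -0.0153  0.1559] [-0.01, 0.05, 2.95, -8.49, -0.23, 0.07]
0.12 0.15 [ 0.5285 -0.0167  0.1559] [-0.01, 0.11, 3.57, -10.21, -0.23, 0.07]
{'t': 4.025, 'q': [-0.1171, -0.1307, 1.827, -0.0008, 1.4494, 0.191], 'tool_pos': [0.4942, -0.0069, 0.1559], 'orientation': [0.2411, 1.5613, -0.2427], 'force': [2.7428, 4.8658, -5.0721], 'wrist_torque': [0.5643, -0.3087, 0.0012], 'opening': 0.0154}
```

View pics/w3.png

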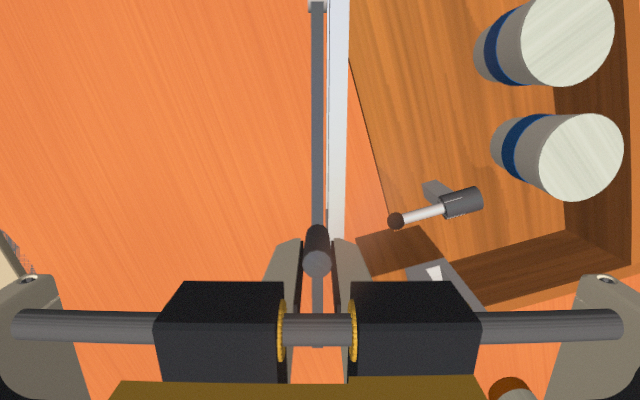

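The bar is lifted to about 0.15 rad and the post is still between the pads, at (317,258). Next is swinging the gate in towards the buffer.

{"op": "jog_arm", "data": {"targets": [[0,0.1,0.6,-2,0,0,1],[0,0.1,1.3,-4,0,0,1],[0,0.1,2.0,-6,0,0,1],[0,0.1,2.7,-8,0,0,1],[0,0.15,3.2,-9.3,0,0,1]], "squeeze": 20}}

```text
t: 4.7
tool_pos: [0.5257, -0.0163, 0.1559]
orientation: [0.112, 1.572, -0.115]
force: [-1.5, -6.2, 0.3]
opening: 0.0153
```

```bash
python3 - <<'E'
from h import *
for g,t in [(.14,.15),(.12,.15),(.08,.15),(.04,.15),(0,.15)]:
  X,R=pose(g,t,gz=.152); print(g,t,X.round(4),row(X,R))
print(st())
c=cam("wrist"); cv2.imwrite("pics/w4.png",c["frame"][:,:,::-1])
E
```

```text
0.14 0.15 [ 0.5244 -0.0158  0.1559] [0.0, 0.03, -0.13, 0.31, -0.21, 0.13]
0.12 0.15 [ 0.5285 -0.0167  0.1559] [0.0, 0.0, 0.28, -0.83, -0.21, 0.13]
0.08 0.15 [ 0.5367 -0.0181  0.1559] [-0.0, -0.03, 1.11, -3.12, -0.21, 0.12]
0.04 0.15 [ 0.5449 -0.0193  0.1559] [-0.0, -0.02, 1.94, -5.42, -0.22, 0.12]
0 0.15 [ 0.5531 -0.0201  0.1559] [-0.01, 0.02, 2.77, -7.71, -0.22, 0.11]
{'t': 4.7, 'q': [-0.1268, -0.0424, 1.7439, -0.0022, 1.4438, 0.0178], 'tool_pos': [0.5257, -0.0163, 0.1559], 'orientation': [0.1118, 1.5717, -0.115], 'force': [-1.492, -6.1714, 0.2608], 'wrist_torque': [-1.2962, 0.4147, -0.0279], 'opening': 0.0153}
```

View pics/w4.png

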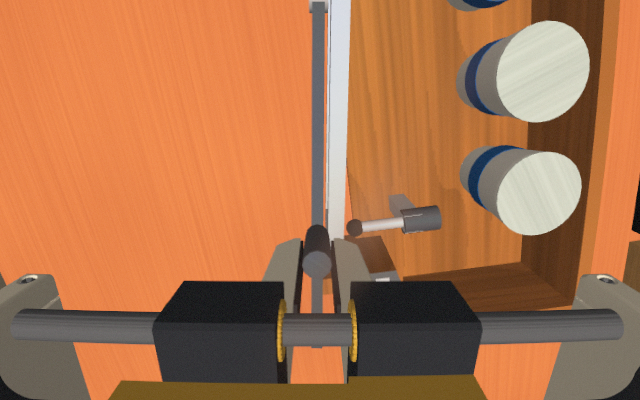

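Gate ≈ 0.134 rad, just short of the buffer. Before feeling for the plate, I'll estimate the keeper offset from the first pictures.

```bash
python3 - <<'E'
from h import *
T=cam("top"); S=cam("scene")
t0=cv2.imread("pics/top0.png"); s0=cv2.imread("pics/scene0.png")
out=[]
for d in (0,.009,.018):
  x0=-.104+d
  # lip front/back top edges, plate front top edge, notch
  E=[((x0-.022,-.122,.119),(x0-.022,-.138,.119)),((x0-.006,-.122,.119),(x0-.006,-.138,.119)),((x0+.006,-.122,.175),(x0+.006,-.138,.175))]
  ims=[]
  for c,im,(a,b,w,h) in((T,t0,(360,190,35,45)),(S,s0,(255,195,50,65))):
    k=8; z=cv2.resize(im[b:b+h,a:a+w],None,fx=k,fy=k,interpolation=cv2.INTER_CUBIC)
    for (e,f),col in zip(E,((0,255,255),(255,255,0),(0,255,0))):
      q=[tuple(int(v) for v in (proj(c,crib(P,X))[0]-[a,b]+.5)*k) for X in (e,f)]; cv2.line(z,q[0],q[1],col,1)
    ims.append(cv2.copyMakeBorder(z,0,520-z.shape[0],0,0,cv2.BORDER_CONSTANT))
  out.append(ims)
cv2.imwrite("pics/k_top.png",np.hstack([o[0] for o in out])[:360]); s=np.hstack([o[1] for o in out]); cv2.imwrite("pics/k_sc.png",cv2.resize(s,(800,int(s.shape[0]*800/s.shape[1]))))
E
```

```text
(no output)
```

View pics/k_top.png

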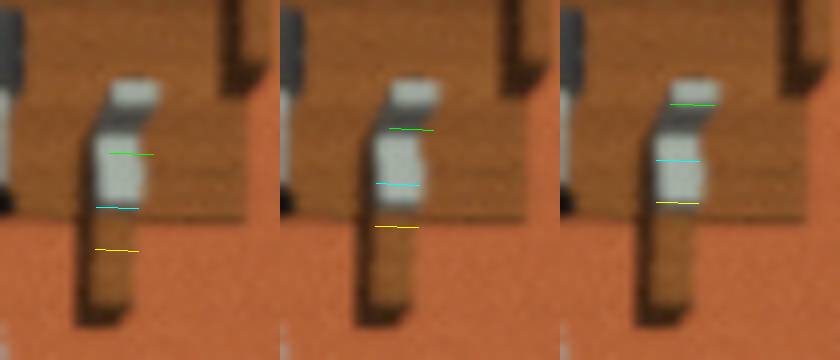

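View pics/k_sc.png

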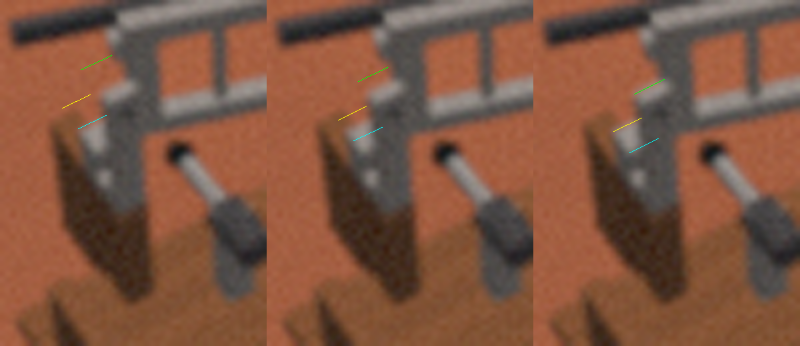

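Both views put the keeper about +17 mm towards +x, so the latched gate should be near −0.065. I'll swing in freely, then feel.

{"op": "jog_arm", "data": {"targets": [[0,-0.05,0.5,-1.4,0,0,1],[0,-0.06,1.0,-2.9,0,0,1],[0,-0.06,1.5,-4.2,0,0,1],[0,-0.05,1.9,-5.4,0,0,1]], "squeeze": 25}}

```text
t: 5.35
tool_pos: [0.5445, -0.0197, 0.1557]
orientation: [0.037, 1.575, -0.04]
force: [-3.8, -4.0, -0.2]
opening: 0.0154
```

```bash
cat > n.py <<'E'
from h import *
import sys
for a in sys.argv[1:]:
  g,t=map(float,a.split(",")); X,R=pose(g,t,gz=.152); print(g,t,X.round(4),row(X,R))
print(st())
E
python3 n.py .04,.15 .02,.15 0,.15 -.02,.15 -.04,.15 -.06,.15
```

```text
0.04 0.15 [ 0.5449 -0.0193  0.1559] [-0.02, 0.04, 0.03, 0.03, -0.25, 0.12]
0.02 0.15 [ 0.549  -0.0197  0.1559] [-0.02, 0.02, 0.45, -1.12, -0.25, 0.12]
0.0 0.15 [ 0.5531 -0.0201  0.1559] [-0.02, 0.0, 0.86, -2.27, -0.26, 0.12]
-0.02 0.15 [ 0.5573 -0.0203  0.1559] [-0.03, -0.0, 1.28, -3.41, -0.26, 0.12]
-0.04 0.15 [ 0.5614 -0.0205  0.1559] [-0.03, -0.0, 1.69, -4.56, -0.26, 0.11]
-0.06 0.15 [ 0.5656 -0.0207  0.1559] [-0.03, 0.01, 2.11, -5.7, -0.26, 0.11]
{'t': 5.35, 'q': [-0.1284, 0.0101, 1.6924, -0.0025, 1.4433, -0.0787], 'tool_pos': [0.5445, -0.0197, 0.1557], 'orientation': [0.0372, 1.5749, -0.0404], 'force': [-3.7541, -3.9586, -0.2058], 'wrist_torque': [-0.8656, 0.7122, -0.0139], 'opening': 0.0154}
```

{"op": "jog_arm", "data": {"targets": [[0,-0.03,0.4,-1.1,0,0,1],[0,-0.04,0.8,-2.2,0,0,1],[0,-0.05,1.2,-3.3,0,0,1]], "squeeze": 25}}

```text
t: 5.72
tool_pos: [0.5559, -0.021, 0.1552]
orientation: [-0.009, 1.577, 0.006]
force: [-6.6, -4.1, -0.3]
opening: 0.0155
```

```bash
python3 n.py -.02,.15 -.04,.15 -.06,.15 -.08,.15
```

```text
-0.02 0.15 [ 0.5573 -0.0203  0.1559] [-0.07, 0.06, 0.14, -0.05, -0.38, 0.12]
-0.04 0.15 [ 0.5614 -0.0205  0.1559] [-0.07, 0.04, 0.55, -1.19, -0.38, 0.12]
-0.06 0.15 [ 0.5656 -0.0207  0.1559] [-0.07, 0.03, 0.97, -2.34, -0.38, 0.12]
-0.08 0.15 [ 0.5697 -0.0207  0.1559] [-0.08, 0.02, 1.38, -3.48, -0.38, 0.11]
{'t': 5.725, 'q': [-0.1277, 0.0435, 1.6593, -0.0031, 1.4451, -0.1367], 'tool_pos': [0.5559, -0.021, 0.1552], 'orientation': [-0.0091, 1.5774, 0.0057], 'force': [-6.5771, -4.0701, -0.3461], 'wrist_torque': [-0.9138, 1.0759, -0.1014], 'opening': 0.0155}
```

{"op": "jog_arm", "data": {"targets": [[-0.05,0,0.2,-0.6,0,0,1],[-0.05,0,0.4,-1.0,0,0,1],[-0.05,0,0.4,-1.0,0,0,1]], "squeeze": 25}}

```text
t: 6.1
tool_pos: [0.5591, -0.0212, 0.1552]
orientation: [-0.024, 1.58, 0.02]
force: [-6.5, -3.8, 0.8]
opening: 0.0155
```

{"op": "jog_arm", "data": {"targets": [[0,0,0.15,-0.4,0,0,1],[0,0,0.15,-0.4,0,0,1]]}}

```text
t: 6.35
tool_pos: [0.5598, -0.0216, 0.1547]
orientation: [-0.03, 1.582, 0.025]
force: [-6.2, -5.0, -0.2]
opening: 0.0151
```

```bash
python3 n.py -.02,.15 -.04,.15 -.06,.15 -.08,.15
```

```text
-0.02 0.15 [ 0.5573 -0.0203  0.1559] [-0.12, 0.13, -0.25, 1.42, -0.65, 0.16]
-0.04 0.15 [ 0.5614 -0.0205  0.1559] [-0.12, 0.1, 0.16, 0.28, -0.65, 0.15]
-0.06 0.15 [ 0.5656 -0.0207  0.1559] [-0.13, 0.07, 0.58, -0.87, -0.65, 0.15]
-0.08 0.15 [ 0.5697 -0.0207  0.1559] [-0.13, 0.05, 0.99, -2.01, -0.65, 0.14]
{'t': 6.35, 'q': [-0.1269, 0.0594, 1.6438, -0.0045, 1.4492, -0.1613], 'tool_pos': [0.5598, -0.0216, 0.1547], 'orientation': [-0.0298, 1.5819, 0.0253], 'force': [-6.2419, -4.9668, -0.1642], 'wrist_torque': [-0.9425, 1.0404, -0.0409], 'opening': 0.0151}
```

{"op": "jog_arm", "data": {"targets": [[-0.1,0.05,0.2,-0.3,-0.5,0.1,1],[-0.1,0.05,0.25,-0.3,-0.5,0.1,1],[-0.1,0.05,0.25,-0.3,-0.5,0.1,1]]}}

```text
t: 6.72
tool_pos: [0.5612, -0.0213, 0.1551]
orientation: [-0.033, 1.576, 0.031]
force: [-7.0, -4.0, 0.1]
opening: 0.0153
```

{"op": "jog_arm", "data": {"targets": [[-0.05,0.05,0.25,-0.3,-0.3,0,1],[-0.05,0.05,0.25,-0.3,-0.3,0,1]]}}

```text
t: 6.98
tool_pos: [0.5627, -0.0214, 0.1551]
orientation: [-0.038, 1.573, 0.035]
force: [-7.4, -5.4, 0.3]
opening: 0.0154
```

```bash
python3 n.py -.04,.15 -.06,.15 -.08,.15
```

```text
-0.04 0.15 [ 0.5614 -0.0205  0.1559] [-0.08, 0.09, -0.12, 0.93, -0.17, 0.11]
-0.06 0.15 [ 0.5656 -0.0207  0.1559] [-0.08, 0.06, 0.29, -0.22, -0.17, 0.11]
-0.08 0.15 [ 0.5697 -0.0207  0.1559] [-0.08, 0.04, 0.71, -1.36, -0.17, 0.11]
{'t': 6.975, 'q': [-0.1274, 0.058, 1.6446, -0.0025, 1.4416, -0.1735], 'tool_pos': [0.5627, -0.0214, 0.1551], 'orientation': [-0.0381, 1.5734, 0.0349], 'force': [-7.4181, -5.4379, 0.2617], 'wrist_torque': [-1.1283, 1.2537, -0.107], 'opening': 0.0154}
```

{"op": "jog_arm", "data": {"targets": [[-0.05,0.1,0.2,-0.2,-0.2,0.1,1],[-0.05,0.1,0.25,-0.3,-0.2,0.1,1]]}}

```text
t: 7.22
tool_pos: [0.5641, -0.0213, 0.1552]
orientation: [-0.042, 1.573, 0.04]
force: [-8.1, -7.2, 1.3]
opening: 0.0158
```

{"op": "jog_arm", "data": {"targets": [[-0.03,0.05,0.22,-0.3,-0.2,0,1],[-0.03,0.05,0.22,-0.3,-0.2,0,1]]}}

```text
t: 7.48
tool_pos: [0.5651, -0.0216, 0.155]
orientation: [-0.047, 1.572, 0.043]
force: [-7.4, -6.7, 0.0]
opening: 0.0152
```

```bash
python3 n.py -.06,.15 -.08,.15
```

```text
-0.06 0.15 [ 0.5656 -0.0207  0.1559] [-0.09, 0.09, 0.05, 0.41, -0.11, 0.14]
-0.08 0.15 [ 0.5697 -0.0207  0.1559] [-0.09, 0.06, 0.47, -0.73, -0.11, 0.14]
{'t': 7.475, 'q': [-0.1268, 0.0633, 1.6392, -0.0028, 1.4406, -0.1839], 'tool_pos': [0.5651, -0.0216, 0.155], 'orientation': [-0.0471, 1.5722, 0.0431], 'force': [-7.4472, -6.7055, 0.0305], 'wrist_torque': [-1.2374, 1.4594, -0.0569], 'opening': 0.0152}
```

{"op": "jog_arm", "data": {"targets": [[-0.03,-0.05,0.2,-0.2,-0.1,0,1],[-0.03,-0.05,0.2,-0.2,-0.1,0,1]]}}

```text
t: 7.72
tool_pos: [0.5657, -0.022, 0.1543]
orientation: [-0.05, 1.574, 0.047]
force: [-7.2, -2.8, -0.6]
opening: 0.0152
```

{"op": "jog_arm", "data": {"targets": [[-0.03,0,0.2,-0.2,-0.1,0,1],[-0.03,0,0.2,-0.2,-0.1,0,1]]}}

```text
t: 7.98
tool_pos: [0.5663, -0.0222, 0.1538]
orientation: [-0.053, 1.576, 0.05]
force: [-7.8, -4.7, 0.5]
opening: 0.0153
```

```bash
python3 n.py -.06,.15 -.08,.15; python3 -c "
from h import *
c=cam('wrist'); cv2.imwrite('pics/w5.png',c['frame'][:,:,::-1])"
```

```text
-0.06 0.15 [ 0.5656 -0.0207  0.1559] [-0.2, 0.16, -0.06, 0.88, -0.34, 0.12]
-0.08 0.15 [ 0.5697 -0.0207  0.1559] [-0.21, 0.13, 0.35, -0.27, -0.34, 0.12]
{'t': 7.975, 'q': [-0.1274, 0.0716, 1.6326, -0.0032, 1.4428, -0.1924], 'tool_pos': [0.5663, -0.0222, 0.1538], 'orientation': [-0.0533, 1.576, 0.0497], 'force': [-7.7551, -4.7245, 0.4756], 'wrist_torque': [-0.9195, 1.4653, -0.1156], 'opening': 0.0153}
```

View pics/w5.png

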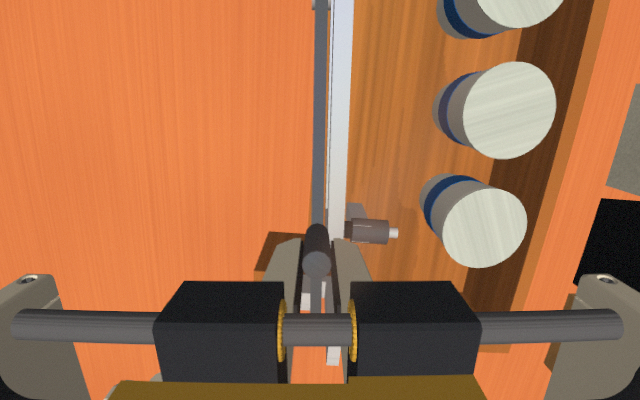

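The post is still held at (317,262). The keeper is visible through the jaws around (305–335, 280–360), so I'll zoom there.

```bash
python3 -c "
import cv2
a=cv2.imread('pics/w5.png')[225:375,270:370]; cv2.imwrite('pics/w5z.png',cv2.resize(a,None,fx=4,fy=4,interpolation=cv2.INTER_CUBIC))"
```

```text
(no output)
```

View pics/w5z.png

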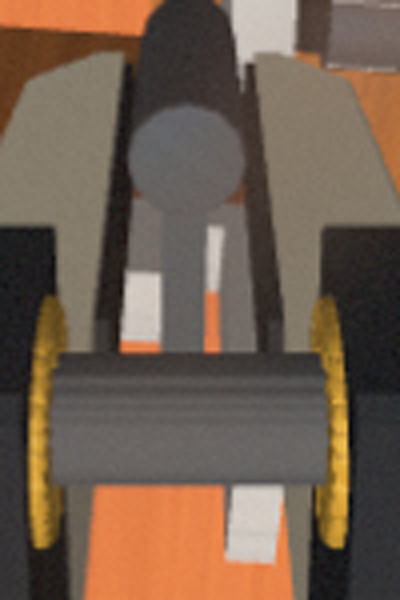

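The bar overhangs the notch, with about 3 mm still to go to the back plate. I'll carry on feeling.

{"op": "jog_arm", "data": {"targets": [[-0.1,0.03,0.2,0.2,-0.3,0,1],[-0.1,0.03,0.2,0,-0.3,0,1]]}}

```text
t: 8.28
tool_pos: [0.5669, -0.022, 0.1541]
orientation: [-0.054, 1.574, 0.05]
force: [-8.0, -3.2, -0.4]
opening: 0.0152
```

{"op": "jog_arm", "data": {"targets": [[-0.05,0,0.2,0,-0.2,0,1],[-0.05,0,0.2,0,-0.2,0,1]]}}

```text
t: 8.52
tool_pos: [0.5674, -0.0222, 0.1538]
orientation: [-0.054, 1.575, 0.05]
force: [-8.1, -4.6, 1.3]
opening: 0.0155
```

```bash
python3 n.py -.06,.15 -.08,.15
```

```text
-0.06 0.15 [ 0.5656 -0.0207  0.1559] [-0.21, 0.17, -0.18, 0.93, -0.25, 0.13]
-0.08 0.15 [ 0.5697 -0.0207  0.1559] [-0.21, 0.14, 0.24, -0.22, -0.26, 0.13]
{'t': 8.525, 'q': [-0.1273, 0.0731, 1.6311, -0.003, 1.4413, -0.1933], 'tool_pos': [0.5674, -0.0222, 0.1538], 'orientation': [-0.054, 1.5746, 0.0504], 'force': [-8.1347, -4.625, 1.2757], 'wrist_torque': [-0.9017, 1.4895, -0.06], 'opening': 0.0155}
```

{"op": "jog_arm", "data": {"targets": [[-0.1,0.03,0.22,0,-0.2,0,1],[-0.1,0.03,0.22,0,-0.2,0,1]]}}

```text
t: 8.78
tool_pos: [0.5681, -0.0221, 0.154]
orientation: [-0.055, 1.575, 0.051]
force: [-8.9, -5.2, 1.0]
opening: 0.0154
```

{"op": "jog_arm", "data": {"targets": [[-0.1,0,0.2,0,-0.2,0,1],[-0.1,0,0.2,0,-0.2,0,1]]}}

```text
t: 9.02
tool_pos: [0.5685, -0.0221, 0.1541]
orientation: [-0.055, 1.576, 0.051]
force: [-8.0, -3.7, -0.2]
opening: 0.015
```

```bash
python3 n.py -.06,.15 -.08,.15
```

```text
-0.06 0.15 [ 0.5656 -0.0207  0.1559] [-0.18, 0.16, -0.28, 0.99, -0.31, 0.12]
-0.08 0.15 [ 0.5697 -0.0207  0.1559] [-0.18, 0.13, 0.13, -0.15, -0.32, 0.12]
{'t': 9.025, 'q': [-0.1268, 0.0768, 1.6267, -0.0031, 1.4431, -0.1939], 'tool_pos': [0.5685, -0.0221, 0.1541], 'orientation': [-0.0548, 1.5756, 0.0513], 'force': [-7.9606, -3.679, -0.2397], 'wrist_torque': [-0.8182, 1.5766, 0.0013], 'opening': 0.015}
```

{"op": "jog_arm", "data": {"targets": [[-0.1,0.03,0.2,-0.1,-0.3,0,1],[-0.1,0.03,0.2,-0.1,-0.3,0,1]]}}

```text
t: 9.28
tool_pos: [0.5688, -0.0221, 0.1542]
orientation: [-0.057, 1.574, 0.053]
force: [-9.0, -5.4, 1.5]
opening: 0.0156
```

```bash
python3 -c "
from h import *
c=cam('wrist'); print(st()); a=c['frame'][225:375,270:370,::-1]; cv2.imwrite('pics/w6z.png',cv2.resize(a,None,fx=4,fy=4,interpolation=cv2.INTER_CUBIC))"
```

```text
{'t': 9.325, 'q': [-0.1267, 0.0765, 1.6269, -0.003, 1.4422, -0.1961], 'tool_pos': [0.5688, -0.0221, 0.1541], 'orientation': [-0.0566, 1.5745, 0.053], 'force': [-8.6794, -4.4544, 0.6727], 'wrist_torque': [-0.9127, 1.55, -0.0074], 'opening': 0.0152}
```

View pics/w6z.png

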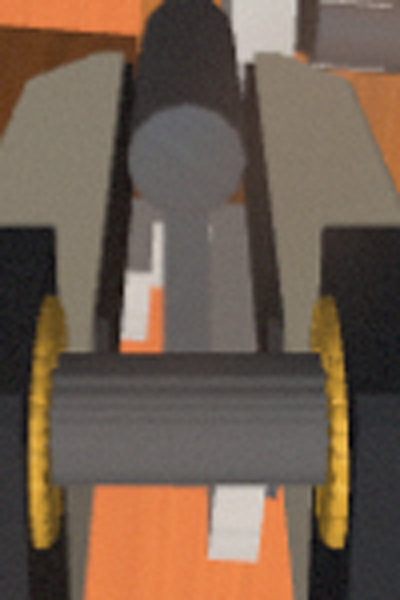

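The bar's rear edge (x≈210 in the zoom) now meets the plate at x≈208, and the notch floor shows in front at 152–165. One more gentle press will confirm contact.

{"op": "jog_arm", "data": {"targets": [[-0.1,0.03,0.2,0,-0.2,0,1],[-0.1,0.03,0.2,0,-0.2,0,1]]}}

```text
t: 9.57
tool_pos: [0.5688, -0.0221, 0.1541]
orientation: [-0.057, 1.576, 0.053]
force: [-10.6, -5.0, 0.6]
opening: 0.0153
```

{"op": "jog_arm", "data": {"targets": [[-0.1,0.03,0.2,0,-0.2,0,1],[-0.1,0.03,0.2,0,-0.2,0,1]]}}

```text
t: 9.82
tool_pos: [0.5688, -0.0221, 0.1541]
orientation: [-0.058, 1.577, 0.053]
force: [-11.2, -4.8, 1.3]
opening: 0.0152
```

```bash
python3 n.py -.075,.15 -.075,.1 -.075,.05 -.075,0
```

```text
-0.075 0.15 [ 0.5687 -0.0207  0.1559] [-0.18, 0.14, 0.0, 0.31, -0.43, 0.14]
-0.075 0.1 [ 0.5689 -0.0237  0.1485] [0.57, -0.16, 0.0, 0.31, -0.43, 0.14]
-0.075 0.05 [ 0.5691 -0.0264  0.1409] [1.32, -0.43, 0.01, 0.31, -0.43, 0.14]
-0.075 0.0 [ 0.5692 -0.0287  0.1332] [2.09, -0.66, 0.01, 0.31, -0.43, 0.14]
{'t': 9.825, 'q': [-0.1261, 0.0796, 1.6237, -0.0039, 1.4451, -0.1963], 'tool_pos': [0.5688, -0.0221, 0.1541], 'orientation': [-0.0577, 1.5775, 0.0534], 'force': [-11.17, -4.8422, 1.3015], 'wrist_torque': [-1.0167, 1.839, -0.0295], 'opening': 0.0152}
```

Motion has stalled at x = 0.5688 while the force rose from 8.7 to 11.2 N, so that is the back plate. I'll ease off about 1.5 mm and start lowering, holding the gate in.

{"op": "jog_arm", "data": {"targets": [[-0.1,0,0,0,-0.2,0,1],[-0.1,0,0,0,-0.2,0,1],[0.2,-0.1,0,0,-0.2,0,1],[0.5,-0.2,0,0,-0.2,0,1]]}}

```text
t: 10.32
tool_pos: [0.5676, -0.0245, 0.1487]
orientation: [-0.058, 1.577, 0.054]
force: [-8.6, -5.7, 2.5]
opening: 0.0151
```

```bash
python3 n.py -.07,.1 -.07,.05 -.07,0; python3 -c "
from h import *
c=cam('wrist'); a=c['frame'][225:375,270:370,::-1]; cv2.imwrite('pics/w7z.png',cv2.resize(a,None,fx=4,fy=4,interpolation=cv2.INTER_CUBIC))"
```

```text
-0.07 0.1 [ 0.5678 -0.0237  0.1485] [0.02, 0.08, 0.02, 0.63, -0.41, 0.16]
-0.07 0.05 [ 0.568  -0.0264  0.1409] [0.78, -0.19, 0.03, 0.63, -0.41, 0.16]
-0.07 0.0 [ 0.5681 -0.0287  0.1332] [1.55, -0.41, 0.03, 0.63, -0.41, 0.16]
{'t': 10.325, 'q': [-0.1305, 0.0801, 1.6333, -0.0042, 1.4346, -0.2011], 'tool_pos': [0.5676, -0.0245, 0.1487], 'orientation': [-0.0583, 1.5771, 0.0536], 'force': [-8.553, -5.6695, 2.4523], 'wrist_torque': [-0.8451, 1.5545, 0.0027], 'opening': 0.0151}
```

View pics/w7z.png

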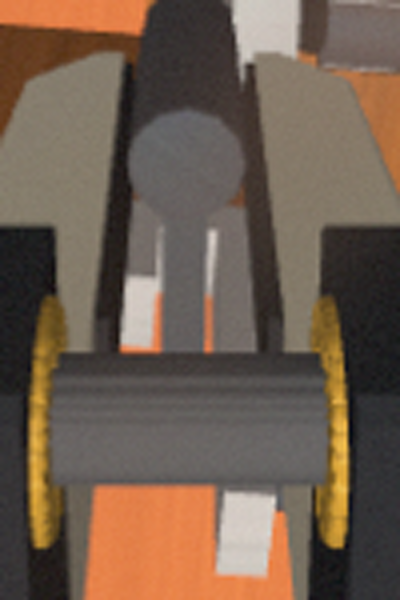

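The bar is about centred over the notch (bar 160–208, notch roughly 158–214), so I'll continue lowering.

{"op": "jog_arm", "data": {"targets": [[0,0,0.17,0.2,-0.3,0,1],[0.3,-0.1,0.17,0.2,-0.3,0,1],[0.6,-0.2,0.17,0.2,-0.3,0,1]]}}

```text
t: 10.75
tool_pos: [0.5681, -0.0271, 0.1418]
orientation: [-0.056, 1.575, 0.051]
force: [-7.9, -5.4, 2.6]
opening: 0.0153
```

```bash
python3 n.py -.07,.05 -.07,0; python3 -c "
from h import *
c=cam('wrist'); a=c['frame'][225:375,270:370,::-1]; cv2.imwrite('pics/w8z.png',cv2.resize(a,None,fx=4,fy=4,interpolation=cv2.INTER_CUBIC))"
```

```text
-0.07 0.05 [ 0.568  -0.0264  0.1409] [0.09, 0.07, -0.0, 0.45, -0.3, 0.18]
-0.07 0.0 [ 0.5681 -0.0287  0.1332] [0.86, -0.15, -0.0, 0.45, -0.3, 0.18]
{'t': 10.75, 'q': [-0.1349, 0.0844, 1.6415, -0.0042, 1.4202, -0.2024], 'tool_pos': [0.5681, -0.0271, 0.1418], 'orientation': [-0.0562, 1.5753, 0.0509], 'force': [-7.9021, -5.4078, 2.6328], 'wrist_torque': [-0.7719, 1.5209, 0.0384], 'opening': 0.0153}
```

View pics/w8z.png

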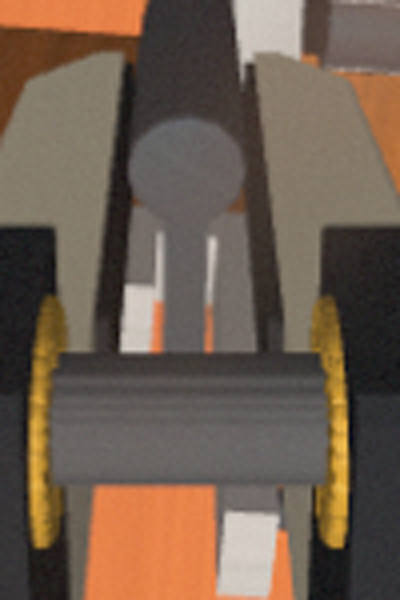

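White notch floor shows evenly on both sides of the bar, and the bar is now below the lip top. I'll lower it the rest of the way.

{"op": "jog_arm", "data": {"targets": [[0.2,-0.05,0.15,0.1,-0.3,0,1],[0.4,-0.1,0.15,0.1,-0.3,0,1],[0.7,-0.2,0.15,0.1,-0.3,0,1]]}}

```text
t: 11.18
tool_pos: [0.5683, -0.0296, 0.1339]
orientation: [-0.055, 1.574, 0.05]
force: [-8.3, -5.6, 1.4]
opening: 0.0152
```

```bash
python3 n.py -.07,0
```

```text
-0.07 0.0 [ 0.5681 -0.0287  0.1332] [0.07, 0.1, -0.01, 0.37, -0.2, 0.2]
{'t': 11.175, 'q': [-0.1393, 0.0893, 1.6511, -0.0042, 1.4039, -0.2053], 'tool_pos': [0.5683, -0.0296, 0.1339], 'orientation': [-0.0552, 1.5735, 0.0496], 'force': [-8.3264, -5.6392, 1.4483], 'wrist_torque': [-0.7223, 1.4693, -0.0016], 'opening': 0.0152}
```

{"op": "jog_arm", "data": {"targets": [[0.05,0,0.15,0,-0.2,0,1],[0.1,0,0.15,0,-0.2,0,1]]}}

```text
t: 11.42
tool_pos: [0.5693, -0.0297, 0.1337]
orientation: [-0.056, 1.571, 0.05]
force: [-9.1, -3.6, 9.1]
opening: 0.0159
```

```bash
python3 n.py -.07,0; python3 -c "
from h import *
c=cam('wrist'); a=c['frame'][225:375,270:370,::-1]; cv2.imwrite('pics/w9z.png',cv2.resize(a,None,fx=4,fy=4,interpolation=cv2.INTER_CUBIC))"
```

```text
-0.07 0.0 [ 0.5681 -0.0287  0.1332] [0.05, 0.11, -0.11, 0.41, -0.07, 0.2]
{'t': 11.425, 'q': [-0.1395, 0.0897, 1.6509, -0.0038, 1.4013, -0.2062], 'tool_pos': [0.5693, -0.0297, 0.1337], 'orientation': [-0.0557, 1.5712, 0.0501], 'force': [-9.0895, -3.6363, 9.1493], 'wrist_torque': [-0.4784, 1.7509, 0.0703], 'opening': 0.0159}
```

View pics/w9z.png

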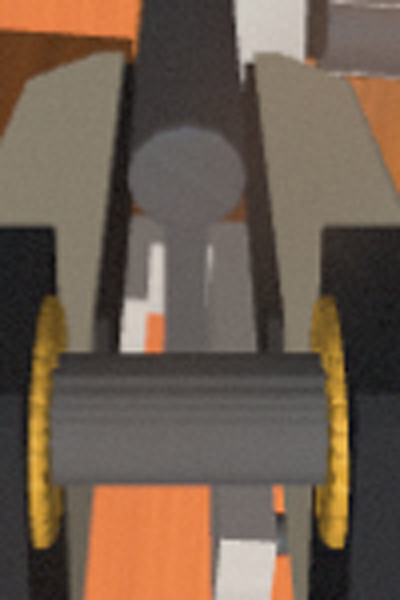

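The vertical force stepped from 1.4 to 9.1 N, so the bar is down on its rest. I'll ease the gate back towards the lip, then release.

{"op": "jog_arm", "data": {"targets": [[-0.07,0,0,0,0,0,1],[-0.07,0,-0.1,0,0,0,1],[-0.07,0,-0.2,0,0,0,1]]}}

```text
t: 11.85
tool_pos: [0.5668, -0.0296, 0.134]
orientation: [-0.056, 1.573, 0.051]
force: [-1.7, -1.9, -2.8]
opening: 0.0157
```

```bash
python3 n.py -.07,0 -.06,0
```

```text
-0.07 0.0 [ 0.5681 -0.0287  0.1332] [0.08, 0.08, 0.14, 0.45, -0.15, 0.16]
-0.06 0.0 [ 0.566  -0.0287  0.1332] [0.08, 0.1, -0.07, 1.02, -0.15, 0.17]
{'t': 11.85, 'q': [-0.1402, 0.0844, 1.6561, -0.0034, 1.4031, -0.2077], 'tool_pos': [0.5668, -0.0296, 0.134], 'orientation': [-0.0558, 1.5727, 0.0512], 'force': [-1.6701, -1.948, -2.8364], 'wrist_torque': [-0.3018, 0.4398, -0.1016], 'opening': 0.0157}
```

The pull fell to 1.7 N at x = 0.5668, so the lip is now carrying the buffer's push. Opening the gripper.

{"op": "jog_arm", "data": {"targets": [[0,0,0,0,0,0,0.7],[0,0,0,0,0,0,0.6],[0,0,0,0,0,0,0.5],[0,0,0,0,0,0,0.5]]}}

```text
t: 12.35
tool_pos: [0.5671, -0.0295, 0.1341]
orientation: [-0.056, 1.572, 0.051]
force: [-0.3, 0.1, -0.2]
opening: 0.0461
```

```bash
python3 -c "
from h import *
c=cam('wrist'); print(st()); a=c['frame'][180:380,220:420,::-1]; cv2.imwrite('pics/w10z.png',cv2.resize(a,None,fx=3,fy=3,interpolation=cv2.INTER_CUBIC))"
```

```text
{'t': 12.4, 'q': [-0.1401, 0.0844, 1.6558, -0.0033, 1.403, -0.2077], 'tool_pos': [0.567, -0.0296, 0.1341], 'orientation': [-0.0559, 1.5722, 0.0513], 'force': [-0.5647, 0.6994, 0.0952], 'wrist_torque': [-0.0963, -0.0149, -0.0528], 'opening': 0.0465}
```

View pics/w10z.png

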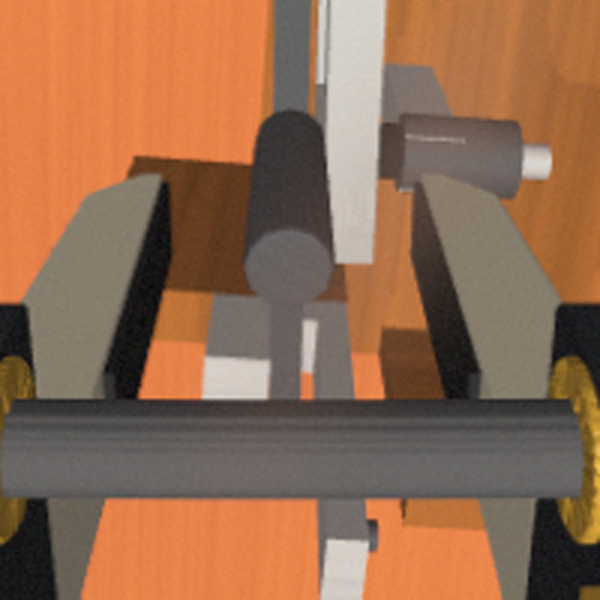

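The gate is released and stays shut. The bar lies against the lip inside the notch, and the post is clear of both pads. I'll retreat straight up.

{"op": "jog_arm", "data": {"targets": [[-3,0,0,0,0,0,0.5],[-7,0,0,0,0,0,0.5],[-12,0,0,0,0,0,0.5],[-15,-2,-5,0,0,0,0.5],[-16,-2,-11,0,0,0,0.5]]}}

```text
t: 13.02
tool_pos: [0.459, -0.0575, 0.2968]
orientation: [-0.056, 1.569, 0.05]
force: [-0.1, -0.1, 0.8]
opening: 0.0467
```

{"op": "jog_arm", "data": {"targets": [[0,5,-2,0,0,0,0.5],[0,10,-3,0,0,0,0.5],[0,15,-4,0,0,0,0.5],[0,20,-4,0,0,0,0.5],[0,20,-4,0,0,0,0.5]]}}

```text
t: 13.65
tool_pos: [0.4049, 0.1421, 0.2961]
orientation: [-0.06, 1.569, 0.055]
force: [-0.8, -1.4, -0.2]
opening: 0.0466
```

```bash
python3 -c "
from h import *
T=cam('top');S=cam('scene');print(st())
cv2.imwrite('pics/top1.png',T['frame'][:,:,::-1])
a=T['frame'][140:255,262:402,::-1]; cv2.imwrite('pics/topz1.png',cv2.resize(a,None,fx=5,fy=5,interpolation=cv2.INTER_CUBIC))
a=S['frame'][165:305,250:420,::-1]; cv2.imwrite('pics/scz1.png',cv2.resize(a,None,fx=4,fy=4,interpolation=cv2.INTER_CUBIC))
X=crib(P,gate(-.065,.215,.014,.175)); 
for n,c,o,k in(('top',T,(262,140),5),('sc',S,(250,165),4)):
  for th in (0,.05): print(n,th,((proj(c,crib(P,gate(-.065,.06+.24*np.cos(th),.014,.110+.24*np.sin(th))))[0]-o+.5)*k).round(), ((proj(c,crib(P,gate(-.065,.215-.065*th,.014,.175+.155*th)))[0]-o+.5)*k).round())
"
```

```text
{'t': 13.75, 'q': [0.2158, -0.3605, 1.7661, -0.0049, 1.7357, 0.1454], 'tool_pos': [0.4055, 0.1394, 0.296], 'orientation': [-0.0583, 1.5689, 0.051], 'force': [0.0261, -0.9823, -0.1165], 'wrist_torque': [-0.0789, 0.0067, -0.0031], 'opening': 0.0462}
top 0 [596. 342.] [461. 329.]
top 0.05 [598. 339.] [456. 327.]
sc 0 [ 82. 259.] [187. 133.]
sc 0.05 [ 81. 248.] [191. 123.]
```

View pics/topz1.png

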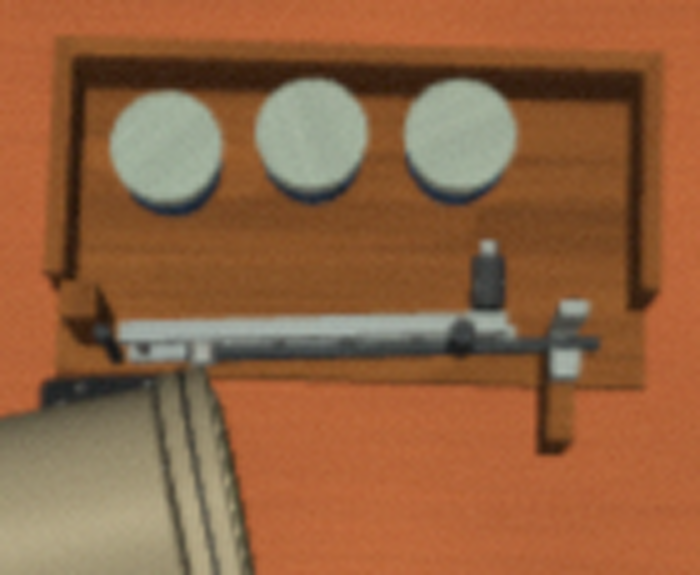

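View pics/scz1.png

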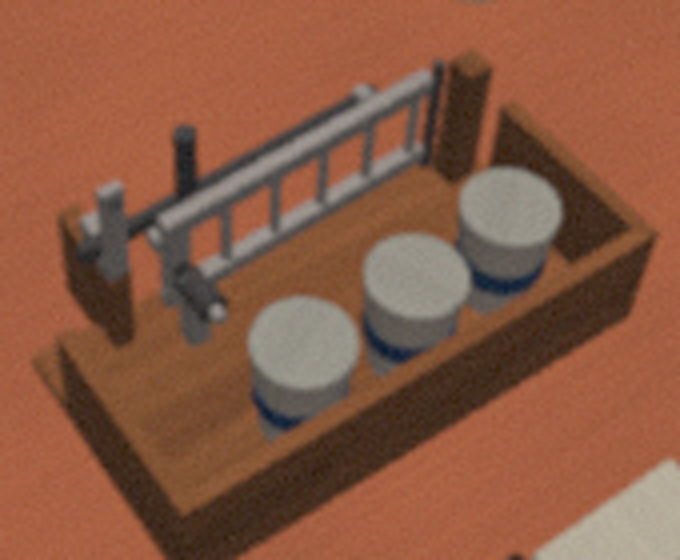

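View pics/top1.png

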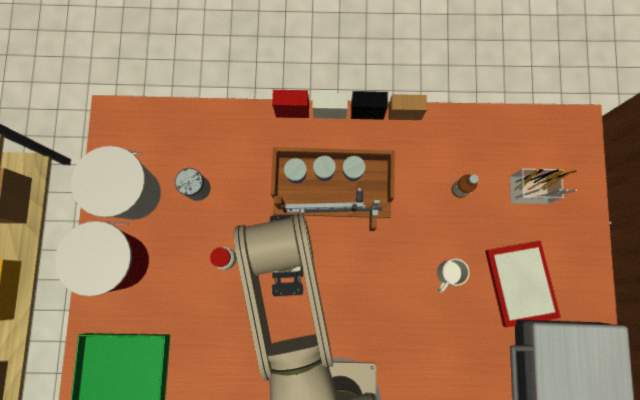

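The gate lies shut. In the scene zoom the post top is at (185,132), against (187,133) predicted for bar-down. The bar tip at (85,255) is near its predicted (82,259), and nothing else has moved. Handing in.

```bash
python3 -c "
from plant import ticket
print(ticket.close_job())"
```

```text
the job is handed in; nothing more can be done
None
```

The gate is shut and latched, and it stayed shut after I let go. I handed the job in at about 13.8 s of the 48 s allowed.

- **Closing:** I gripped the post and lifted the bar to about 0.15 rad. Then I swung the gate in until the bar met the back plate, where it stopped moving and the pull rose from about 8.7 to 11.2 N. I eased off about 1.5 mm, lowered the bar with the gate held in, and felt it reach its rest (vertical force rose from 1.4 to 9.1 N). The highest reading along the closing direction was 11.2 N.
- **Release:** I eased the gate back until the lip took the buffer's push, with the pull falling to 1.7 N, then opened the gripper and moved clear.
- **Last checks:** With the arm clear, the scene picture matched the model with the bar down at gate ≈ −0.065, the post within about 2 zoomed pixels and the bar tip within about 5. The before and after top views show the cups, bottle, jar, mug and tin where they were.
- **Disagreements:** Measured along-bar positions were about 1 mm off the model while I held the post. Along-bar forces of 4–7 N showed up during the swing. No check failed.

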